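# Lock the clamp cylinder's joint pin with a spring cotter

### The arm

A 6-joint arm with a two-finger parallel gripper is mounted at the origin on the work surface. World frame = base frame: x ahead of the robot, y to its left, z up, the work surface at z = 0. Lengths are in m, angles in degrees, forces in N, time in s.
With the tool pointing down it reaches from about 0.35 to 0.875 m from the base axis. Payload 4.2 kg.
Tool frame: the origin (TCP) lies on the front face of the gripper's body, between the roots of the fingers; the fingertips stand 70 mm ahead of it and the grasp point (between the pads) lies 51 mm ahead of it (r.nose_length is the distance from the TCP to the fingertips, in m); z points along the fingers, y is the direction in which the jaws open and shut (so a half turn about z gives the same grasp; the last joint's range is limited). The gripper opens to 87 mm and grips with 3 to 60 N. Pads are 19 mm wide; open, the fingers measure 117 mm over their backs; the gripper's body (75 mm by 190 mm) begins 51 mm behind the grasp point.
Start: joints at [81.681, 22.042, 0.453, 0, -68.411, -14.817], TCP at [0.246, 0.575, 0.292] pointing down, gripper open.
Joint ranges: [-179.83, 179.83], [-69.29, 118.12], [-61.27, 80.66], [-181.25, 117.63], [-171.15, -9.14], [-177.46, 177.46]. Speed limits (degrees/s): [159.86, 159.86, 180, 180, 180, 180].

### API

Orientations are given as a 3x3 rotation matrix whose columns are the frame's x, y, z axes.
In Python, from station import telemetry, capture, order, r gives the robot as it stands.
- The arm moves only by the tool drive_tool, never from a script. Its argument "series" is a list of rows, each a list of 4 numbers: the shift along the tool's x, y, z as a fraction of full scale, then the turn about the tool's z as a fraction of full scale. In form: [[dx, dy, dz, turn], ...]. A call has 1 to 10 rows; each row is the pose to reach, as a shift and turn from the pose commanded when the call began, along the tool's axes at that moment; what a row does not reach only later rows make up. Full scale, the value 1, is 0.12 m for a shift and 2 rad for a turn. A row lasts 1/8 s, in which the tool goes at most 62.5 mm and 10.7 degrees, less where a joint would pass 70% of its speed; a pose out of reach is approached as far as the arm can. A call with a number of a shift or a turn outside -1 to 1 is refused whole. A call with a gripper value outside its range is refused whole. "fingers" is the finger opening in mm, from 0 to 87, set as the call begins (left out, the last holds). The fingers move at their own pace and stop on an object; the grip force is fixed at half the most. Time passes only in rows, so rows that repeat a pose let the fingers close. It gives the time, the measured TCP pose, the force and the opening at its end, in the units of the state.
- telemetry.sense(): the state, without advancing time (a new reading comes with each control period).
- capture(name): name is "scene" or "top" or "wrist"; returns a dict with "color" (384x512x3 uint8, blue, green, red), "fx", "fy", "cx", "cy" (pixels), "k1" (the pictures are not rectified: a ray, as slopes to the right and down, at radius r is drawn at 1 + k1 r^2 times it, then the intrinsics apply), "eye" and "attitude" of the camera in the world; the wrist camera has in their place "mount" (4x4, takes a point from camera to tool coordinates, whose origin is the TCP and whose axes are the flange's). Camera axes: x right, y up, looking along -z (the intrinsics and any distortion apply to the point x, -y, -z); pixel columns grow to the right and rows downward; lengths in m; the calibration is good to about 2 mm. A picture is of the moment at which its call begins: read the wrist's pose just before it. There is no depth.
- order.finish_job(): hands the job in, once; it reports no verdict.
The state is a dict: "time_s": time; "joints": joint angles; "joint_velocities": joint speeds; "effort": joint torques, N m; "tcp_pos": TCP position; "ee_rot": TCP orientation; "wrist_force": force on the tool from outside, world axes, zero at the start; "moment": the same for the moment, N m; "gripper_width": opening from 0.0 (shut) to 1.0 (fully open).
Only numpy, scipy, OpenCV 4.12 (cv2) and the standard library are available. Lean on these libraries where they do the work, as an engineer would, in place of code of your own. Each camera call takes 0.05 s, during which the arm holds its last target. There are 200 camera calls.

### The job

Lock the joint that couples the clamp station's air cylinder to its lever: push the joint pin in by its head until the head is fully home against the fork, then take the large spring cotter out of the foam in the blue crate, feed its straight leg down through the cross hole in the projecting end of the pin and press until the bow snaps round the pin, then let go. The pin has turned in its bore, so its hole leans towards the cylinder: find it by feel with the leg's tip, rock the pin upright with it, and never force the cotter; leave the other parts and tools where they are.

Things in the scene. Friction and masses are not known exactly. Their poses are not given: they have to be found in the camera images.
- fixture: Clamp station fixed on the bench: base plate 310 x 100 mm, air cylinder lying along +x of this frame, its rod end a steel fork (40 mm wide along y, x -52 to +8 mm, z 60 to 100 mm). Origin: underside of the plate, z up. The joint pin lies along y; the fork joint's middle is at (-30, 0, 80) mm. Nothing near the pin is higher than z = 100 mm; the cylinder's fittings (x > 50 mm) reach 121 mm.
- pin (a joint): How far the pin is drawn out of the fork towards +y of the fixture, m: 0 = head hard against the fork (firm stop), at most 0.030. Starts 14 to 26 mm out, cross hole hidden in the fork. Slides stiffly (6 N), stays where left. The pin can also turn about its axis (friction 0.025 N m, some 3 N sideways at its surface); this is not measured: the hole's top starts leaning 14 to 38 degrees towards +x of the fixture.
- pin_hole (a point): Middle of the cross hole, on the pin's axis; moves with the slide; axes always as the fixture's. Pin 20 mm thick, hole 6.5 mm wide, straight through. Pin home: this point is 29.5 mm from the fork joint's middle towards -y, 9.5 mm off the fork's cheek; the pin ends 8 mm further. Pin turned by a: the hole's upper mouth is 10 sin(a) mm towards +x of the fixture from the pin's top line, which is 10 mm up.
- pin_head (a point): Middle of the outer face of the pin's round head (28 mm across, 6 mm thick) at its +y end; moves with the slide; axes as the fixture's. Pushed towards -y of the fixture the pin goes home; then this point is 26 mm from the fork joint's middle.
- cotter: Large spring cotter (R-clip), plain 5 mm steel wire, 35 to 60 g, standing coil up in a foam slot, leaning at most a few degrees. Origin: middle of its coil (19 mm across in x and z, flat, 10 mm thick along y: grip it there). z: up the straight leg, away from its tip. x: from leg to bow. The leg's axis is at x = -7 mm and ends at z = -86 mm. It fits over the pin with the wire's plane square to the pin's axis, bow on either side.
- cotter_seat (a point): Point on the leg's axis 50 mm below the coil's middle, 36 mm above the tip; meets pin_hole when the cotter is home. Axes as cotter. At this height the bow's hollow stands 10.4 mm clear of the leg's axis; the neck, 11 mm lower, only 3.5 mm; above, the throat stops the cotter 2 to 4 mm past home.
- cotter_tip (a point): End of the leg's tip: wire cut square, 4 mm flat with a broken edge. Axes as cotter. It leads the bow's flared lower end (reaching 18 mm from the leg axis) by 8.5 mm.
- cotter_bow (a joint): How far the springy bow is bent open about the coil, rad: 0 relaxed, 0.05 to 0.1 as its neck rides over the pin, near 0 again once snapped round it. Snapping over takes about 3 to 10 N of push, then the force drops; past home it rises again. Over 30 N between cotter and station (the bow squeezes the pin with up to 20 N) bends the wire.
- tray: Blue crate 200 x 300 x 70 mm (x, y, z), fixed; black foam inside, top 49 mm above the bench. Origin: middle of its underside. Slots near x = +50 mm, y = -75, 0, +75 mm hold the two cotters and a loose bracket in any order (slot 23.5 mm along x, 7 along y, 42 deep); slots at x = -45 mm hold brackets up to 59 mm high that stay. The large cotter's coil is 93 mm above the bench, its wire in the crate's x-z plane.
- small_cotter: bystander, leave alone: smaller cotter of the same form, 3.5 mm wire, too small for the pin, in one of the three slots. Origin: middle of its coil, 69 mm above the bench.
- bracket: bystander, leave alone: flat steel bracket 20 x 5 x 62 mm standing in one of the three slots. Origin: its middle.
- wrench: bystander, leave alone: steel spanner 190 mm long lying on the bench.
- screwdriver: bystander, leave alone: screwdriver 200 mm long lying on the bench.
- spare_pin: bystander, leave alone: another joint pin, standing on its head, 68 mm tall. Origin: middle of its foot.
- spare_fork: bystander, leave alone: loose steel fork end, 80 x 40 x 40 mm. Origin: middle of its underside.
- grease_tin: bystander, leave alone: grey tin 68 mm across, 55 mm high. Origin: middle of its foot.
- nut: bystander, leave alone: hexagon nut 30 mm across, 12 mm high. Origin: middle of its foot.

How it is judged:
By the outcome, as a careful person would: the job done as asked, in the order asked, and still so for the second after the job is handed in, with the robot touching nothing.
It also fails if it takes over 72 s, if anything falls off the work surface, if the arm or the gripper's body presses on something with over 40 N, if the wrist force passes 120 N, or if a joint passes its speed limit or range.

## Working session

There is one attempt and no reset: what is moved stays moved. The work goes in short steps, Python scripts to look and compute and a tool call to move; the robot and the scene stay as the last step left them, time stands still between calls to the robot, and variables do not carry over. Pictures are saved under pics/ and viewed, about 8 in all and at most 12, crops included, and the job is handed in when it is done.

Besides the shell and the picture viewer there is one more tool, called after "Call:" in YAML: its name, and indented under it one key for each argument. drive_tool: Moves the arm, as the interface text tells. Shift numbers are shares of 0.12 m and turn numbers shares of 2 rad, none past 1 either way. Its arguments: {"type":"object","properties":{"series":{"type":"array","items":{"type":"array","items":{"type":"number","minimum":-1,"maximum":1}}},"fingers":{"type":"number"}},"required":["series"]}

```bash
ls; mkdir -p pics; cat > h.py <<'E'
import numpy as np, cv2
from station import telemetry, capture, order, r
def snap(n,fn):
    s=telemetry.sense(); c=capture(n); 
    if n=="wrist":
        T=np.eye(4);T[:3,:3]=np.array(s["ee_rot"]);T[:3,3]=s["tcp_pos"]
        M=T@np.array(c["mount"]); c["eye"]=M[:3,3]; c["attitude"]=M[:3,:3]
    cv2.imwrite(fn+".png",c["color"])
    np.savez(fn+".npz",**{k:np.array(v) for k,v in c.items()})
    return c
def ray(c,u,v):
    x=(u-c["cx"])/c["fx"];y=(v-c["cy"])/c["fy"]; rd=np.hypot(x,y); q=rd
    for _ in range(20): q=rd/(1+c["k1"]*q*q)
    f=q/rd if rd>0 else 1
    return np.array(c["eye"]),np.array(c["attitude"])@np.array([x*f,-y*f,-1])
def onz(c,u,v,z):
    e,d=ray(c,u,v); return e+d*(z-e[2])/d[2]
def onplane(c,u,v,p,n):
    e,d=ray(c,u,v); return e+d*(np.dot(np.array(p)-e,n)/np.dot(d,n))
def tri(l):
    A=np.zeros((3,3));b=np.zeros(3)
    for e,d in l:
        d=d/np.linalg.norm(d);P=np.eye(3)-np.outer(d,d);A+=P;b+=P@e
    return np.linalg.solve(A,b)
def proj(c,p):
    q=np.array(c["attitude"]).T@(np.array(p)-np.array(c["eye"])); x=q[0]/-q[2];y=-q[1]/-q[2];k=1+c["k1"]*(x*x+y*y)
    return c["cx"]+c["fx"]*x*k, c["cy"]+c["fy"]*y*k
def load(fn):
    d=np.load(fn+".npz"); return {k:d[k] for k in d.files}
E
python3 - <<'E'
from h import *
s=telemetry.sense();print({k:np.round(v,3).tolist() for k,v in s.items()})
for n in ["scene","top","wrist"]:
    c=snap(n,"pics/"+n+"0"); print(n,c["fx"],c["k1"],np.round(c["eye"],3))
a=np.hstack([cv2.imread("pics/scene0.png"),cv2.imread("pics/top0.png")])
cv2.imwrite("pics/a.png",np.vstack([cv2.resize(a,(800,300)),cv2.resize(np.hstack([cv2.imread("pics/wrist0.png"),np.zeros((384,512,3),np.uint8)]),(800,300))]))
E
```

```text
pics
{'time_s': 0.0, 'joints': [81.682, 22.088, 0.379, -0.029, -68.412, -14.818], 'joint_velocities': [0.084, -0.028, -0.049, -0.042, -0.142, -0.006], 'effort': [-0.001, -39.067, 18.74, 4.22, 0.011, -0.0], 'tcp_pos': [0.245, 0.574, 0.291], 'ee_rot': [[0.92, -0.393, -0.001], [-0.393, -0.92, -0.002], [0.0, 0.002, -1.0]], 'wrist_force': [0.528, -0.035, 0.14], 'moment': [0.022, -0.014, -0.019], 'gripper_width': 1.002}
scene 424.4480215741102 -0.09527444789226379 [0.935 0.695 0.858]
top 375.9532852686307 -0.10521107785169263 [0.376 0.045 0.989]
wrist 265.5712477526703 -0.03609666487049743 [0.318 0.543 0.383]
```

View pics/a.png

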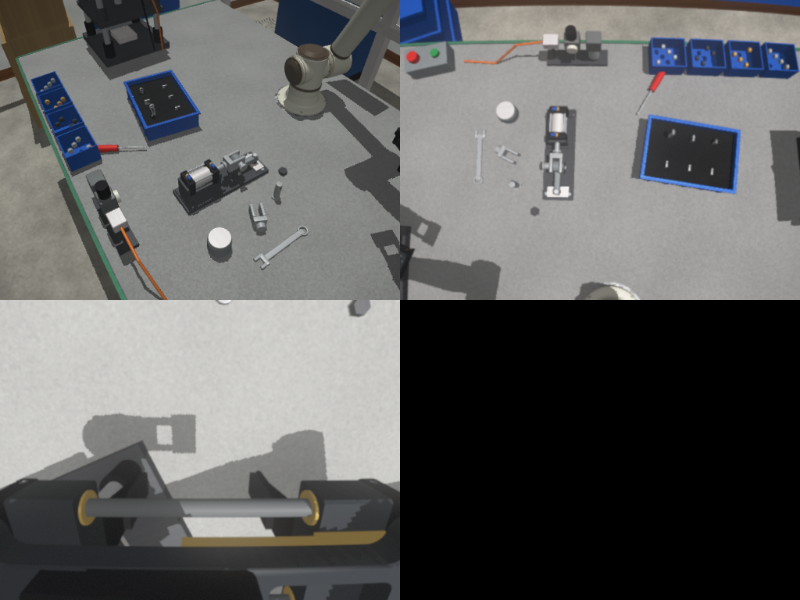

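View pics/top0.png

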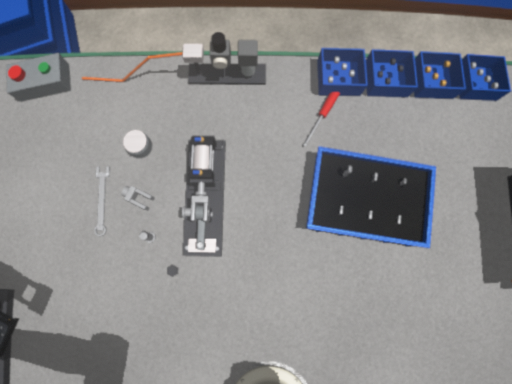

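The top view shows the fixture around (203,197), with its cylinder away from the robot and the pin head to the left at about (184,212). The tray centre is near (372,197). Next I'll enlarge these.

```bash
python3 - <<'E'
from h import *
t=cv2.imread("pics/top0.png");s=cv2.imread("pics/scene0.png")
def cr(i,u,v,w,h): return cv2.resize(i[v:v+h,u:u+w],(400,300),interpolation=cv2.INTER_CUBIC)
cv2.imwrite("pics/b.png",np.vstack([np.hstack([cr(t,305,145,136,102),cr(t,150,165,100,75)]),np.hstack([cr(s,155,85,108,81),cr(s,220,180,132,99)])]))
c=load("pics/top0")
hsv=cv2.cvtColor(t,cv2.COLOR_BGR2HSV); m=cv2.inRange(hsv,(105,120,80),(125,255,255)); m[:, :300]=0;m[:130]=0
cs,_=cv2.findContours(m,cv2.RETR_EXTERNAL,cv2.CHAIN_APPROX_NONE); k=max(cs,key=cv2.contourArea)
pts=np.array([onz(c,u,v,0.07)[:2] for u,v in k[:,0]],np.float32)
print("tray",cv2.minAreaRect(pts))
g=cv2.cvtColor(t,cv2.COLOR_BGR2GRAY); m=(g<70).astype(np.uint8);m[:, :178]=0;m[:,240:]=0;m[:130]=0;m[265:]=0
m=cv2.morphologyEx(m,cv2.MORPH_CLOSE,np.ones((9,9)))
cs,_=cv2.findContours(m,cv2.RETR_EXTERNAL,cv2.CHAIN_APPROX_NONE); k=max(cs,key=cv2.contourArea)
print(cv2.boundingRect(k)); pts=np.array([onz(c,u,v,0.01)[:2] for u,v in k[:,0]],np.float32); print("plate",cv2.minAreaRect(pts))
E
```

```text
tray ((0.5176141262054443, -0.25751709938049316), (0.3118484616279602, 0.21263568103313446), 80.92707061767578)
(188, 169, 26, 21)
plate ((0.5718751549720764, 0.1829555779695511), (0.05468045920133591, 0.06693408638238907), 1.5980836153030396)
```

View pics/b.png

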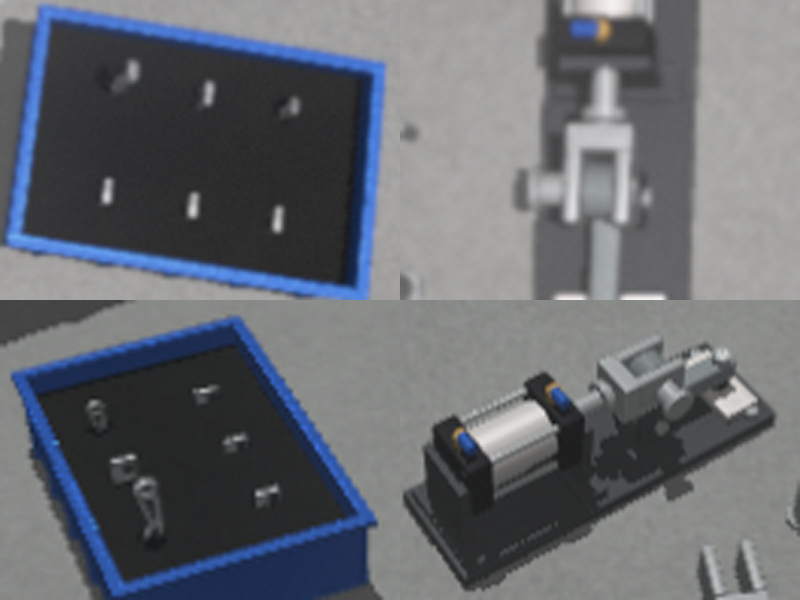

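The large cotter stands in the upper-left slot, with its coil at top (350,169) and scene (195,135). The small cotter is top right and the bracket is in the middle. The pin is drawn out to the left. Next I'll get rough positions and see what the wrist camera can view.

```bash
python3 - <<'E'
from h import *
t=load("pics/top0");s=load("pics/scene0");w=load("pics/wrist0")
print("coil top z.093",onz(t,349.9,168.8,.093),"tri",tri([ray(t,349.9,168.8),ray(s,194.7,134.7)]))
print("fork mid top z.1",onz(t,199.5,208.7,.1))
for u,v in [(186,255),(222.5,255),(189.5,168),(224.5,168),(225,140)]: print(u,v,onz(t,u,v,.01))
print("mount",np.round(w["mount"],3).tolist(),w["cx"],w["cy"])
E
```

```text
coil top z.093 [ 0.58344967 -0.19544803  0.093     ] tri [ 0.58184338 -0.19373112  0.09815755]
fork mid top z.1 [0.48130254 0.17008284 0.1       ]
186 255 [0.37175501 0.21396217 0.01      ]
222.5 255 [0.37292192 0.11993491 0.01      ]
189.5 168 [0.60109653 0.21340203 0.01      ]
224.5 168 [0.60179463 0.11954022 0.01      ]
225 140 [0.67981465 0.1199943  0.01      ]
mount [[-0.001, 0.958, 0.288, 0.079], [1.0, 0.0, 0.001, 0.0], [0.001, 0.288, -0.958, -0.091], [0.0, 0.0, 0.0, 1.0]] 253.56955808232215 190.0622995302847
```

Call:
drive_tool:
  series:
    - [1,0.58,0.12,0]
    - [1,0.58,0.12,0]
    - [1,0.58,0.12,0]
  fingers: 0

```text
time_s: 0.52
tcp_pos: [0.3298, 0.4606, 0.2773]
ee_rot: [[0.918, -0.396, -0.001], [-0.396, -0.918, -0.002], [-0.0, 0.002, -1.0]]
wrist_force: [-0.2, 0.0, 0.0]
gripper_width: 0.742
```

Call:
drive_tool:
  series:
    - [1,0.58,0.12,0]
    - [1,0.58,0.12,0]
    - [1,0.58,0.12,0]

```text
time_s: 0.9
tcp_pos: [0.4126, 0.3501, 0.2629]
ee_rot: [[0.918, -0.396, -0.001], [-0.396, -0.918, -0.001], [-0.0, 0.001, -1.0]]
wrist_force: [-0.2, 0.2, 0.1]
gripper_width: 0.404
```

Call:
drive_tool:
  series:
    - [0.75,0.43,0.09,0.585]
    - [0.75,0.43,0.09,0.585]
    - [0.75,0.43,0.09,0.585]
    - [0.75,0.43,0.09,0.585]
    - [0.75,0.43,0.09,0.585]
    - [0.75,0.43,0.09,0.585]
    - [0.75,0.43,0.09,0.585]
    - [0.75,0.43,0.09,0.585]

```text
time_s: 1.9
tcp_pos: [0.4739, 0.2706, 0.2527]
ee_rot: [[-0.001, -1.0, 0.0], [-1.0, 0.001, 0.0], [-0.0, -0.0, -1.0]]
wrist_force: [-0.1, -0.1, -0.9]
gripper_width: 0.003
```

```bash
python3 - <<'E'
from h import *
s=telemetry.sense();print({k:np.round(s[k],4).tolist() for k in ["time_s","joints","tcp_pos","ee_rot","wrist_force"]})
c=snap("wrist","pics/wrist1")
cv2.imwrite("pics/c.png",cv2.resize(c["color"],(800,600),interpolation=cv2.INTER_CUBIC))
E
```

```text
{'time_s': 1.9, 'joints': [46.749, 16.2406, -14.1733, -0.0047, -59.5588, -46.816], 'tcp_pos': [0.4739, 0.2706, 0.2527], 'ee_rot': [[-0.0012, -1.0, 0.0003], [-1.0, 0.0012, 0.0004], [-0.0004, -0.0003, -1.0]], 'wrist_force': [-0.0808, -0.1207, -0.8669]}
```

View pics/c.png

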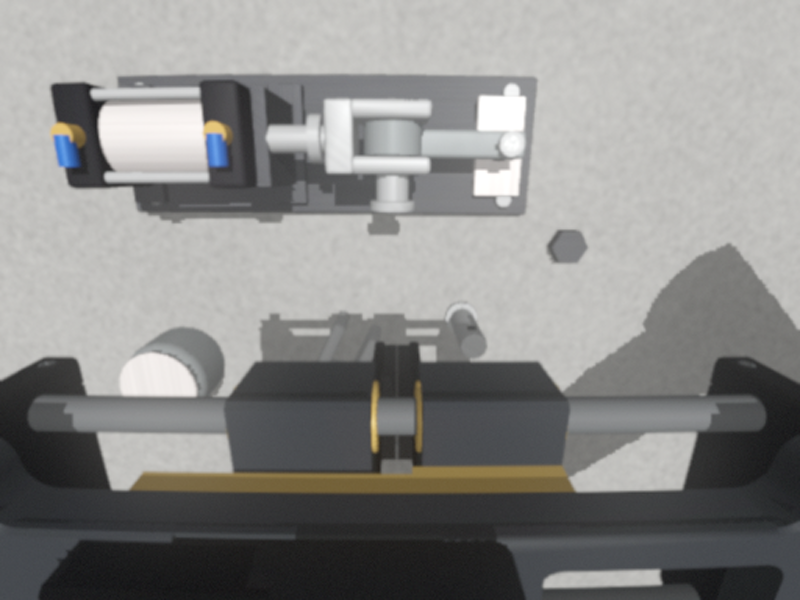

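The wrist view shows the fork at (325–430, 98–172) in the enlarged image and the pin's +y shaft at u 377–412. The head's outer edge is at v≈212.

```bash
python3 - <<'E'
from h import *
w=load("pics/wrist1"); f=lambda u,v,z: np.round(onz(w,u/1.5625,v/1.5625,z),4)
print("eye",w["eye"])
for n,a in dict(forkL1=(431,100,.1),forkL2=(431,172,.1),forkR1=(326,98,.1),forkR2=(326,174,.1),pinl=(377,190,.08),pinr=(412,190,.08),headout_top=(391,212,.094),headout_mid=(391,212,.08),headl=(370,206,.08),headr=(414,206,.08),plate1=(119,77,.01),plate2=(536,77,.01),plate3=(525,214,.01),plate4=(139,213,.01)).items(): print(n,f(*a))
E
```

```text
eye [0.47307478 0.19105847 0.34399169]
forkL1 [0.4545 0.1534 0.1   ]
forkL2 [0.4537 0.191  0.1   ]
forkR1 [0.5113 0.1522 0.1   ]
forkR2 [0.5131 0.192  0.1   ]
pinl [0.4853 0.2017 0.08  ]
pinr [0.4636 0.2018 0.08  ]
headout_top [0.4765 0.2139 0.094 ]
headout_mid [0.4767 0.2152 0.08  ]
headl [0.4898 0.2114 0.08  ]
headr [0.4623 0.2115 0.08  ]
plate1 [0.6793 0.1209 0.01  ]
plate2 [0.3708 0.1235 0.01  ]
plate3 [0.371  0.2231 0.01  ]
plate4 [0.6806 0.221  0.01  ]
```

Call:
drive_tool:
  series:
    - [0.2,-0.01,0.4,0]
    - [0.2,-0.01,0.8,0]
    - [0.2,-0.01,0.92,0]
    - [0.2,-0.01,0.92,0]
    - [0.2,-0.01,0.92,0]

```text
time_s: 2.58
tcp_pos: [0.4762, 0.2468, 0.144]
ee_rot: [[-0.002, -1.0, 0.003], [-1.0, 0.002, 0.002], [-0.002, -0.003, -1.0]]
wrist_force: [0.2, 0.1, 0.2]
gripper_width: 0.002
```

Call:
drive_tool:
  series:
    - [0.06,0,0,0]
    - [0.12,0,0,0]
    - [0.16,0,0,0]
    - [0.2,0,0,0]
    - [0.22,0,0,0]
    - [0.24,0,0,0]
    - [0.26,0,0,0]
    - [0.26,0,0,0]

```text
time_s: 3.58
tcp_pos: [0.4754, 0.2157, 0.1427]
ee_rot: [[-0.003, -1.0, 0.002], [-1.0, 0.003, 0.003], [-0.003, -0.002, -1.0]]
wrist_force: [-1.9, 4.1, 0.6]
gripper_width: 0.003
```

Call:
drive_tool:
  series:
    - [0.01,0,0,0]
    - [0.02,0,0,0]
    - [0.03,0,0,0]
    - [0.04,0,0,0]
    - [0.05,0,0,0]

```text
time_s: 4.2
tcp_pos: [0.4754, 0.2099, 0.1427]
ee_rot: [[-0.003, -1.0, 0.002], [-1.0, 0.003, 0.004], [-0.004, -0.002, -1.0]]
wrist_force: [-2.6, 6.5, 1.0]
gripper_width: 0.006
```

Call:
drive_tool:
  series:
    - [0.005,0,0,0]
    - [0.01,0,0,0]
    - [0.015,0,0,0]

```text
time_s: 4.58
tcp_pos: [0.4754, 0.2086, 0.1427]
ee_rot: [[-0.003, -1.0, 0.002], [-1.0, 0.003, 0.005], [-0.005, -0.002, -1.0]]
wrist_force: [-4.0, 8.8, 0.9]
gripper_width: 0.001
```

Call:
drive_tool:
  series:
    - [0.005,0,0,0]
    - [0.01,0,0,0]
    - [0.015,0,0,0]

```text
time_s: 4.95
tcp_pos: [0.4756, 0.2083, 0.1428]
ee_rot: [[-0.003, -1.0, 0.004], [-1.0, 0.004, 0.008], [-0.008, -0.004, -1.0]]
wrist_force: [-5.8, 13.7, -0.3]
gripper_width: 0.007
```

Call:
drive_tool:
  series:
    - [0.01,0,0,0]
    - [0.02,0,0,0]
    - [0.02,0,0,0]

```text
time_s: 5.32
tcp_pos: [0.4759, 0.2079, 0.143]
ee_rot: [[-0.003, -1.0, 0.006], [-1.0, 0.003, 0.011], [-0.011, -0.006, -1.0]]
wrist_force: [-7.6, 19.2, -1.7]
gripper_width: 0.004
```

Call:
drive_tool:
  series:
    - [-0.2,0,0,0]
    - [-0.4,0,-0.3,0]
    - [-0.4,0,-0.7,0]
    - [-0.2,0,-1,0]
    - [0.1,0,-1,0]
    - [0.1,0,-1,0]

```text
time_s: 6.08
tcp_pos: [0.4747, 0.1887, 0.2627]
ee_rot: [[-0.005, -1.0, 0.0], [-1.0, 0.005, -0.0], [0.0, -0.0, -1.0]]
wrist_force: [-0.2, 0.7, 0.5]
gripper_width: 0.008
```

```bash
python3 - <<'E'
from h import *
s=telemetry.sense();print({k:np.round(s[k],4).tolist() for k in ["time_s","joints","tcp_pos","ee_rot","wrist_force"]})
c=snap("wrist","pics/wrist2")
cv2.imwrite("pics/d.png",cv2.resize(c["color"][30:230,120:320],(800,600)[::-1] if 0 else (600,600),interpolation=cv2.INTER_CUBIC))
E
```

```text
{'time_s': 6.075, 'joints': [39.9159, 12.3741, -17.9432, 0.0174, -59.6936, -40.2334], 'tcp_pos': [0.4747, 0.1887, 0.2627], 'ee_rot': [[-0.0054, -1.0, 0.0], [-1.0, 0.0054, -0.0003], [0.0003, -0.0, -1.0]], 'wrist_force': [-0.2076, 0.7155, 0.5133]}
```

View pics/d.png

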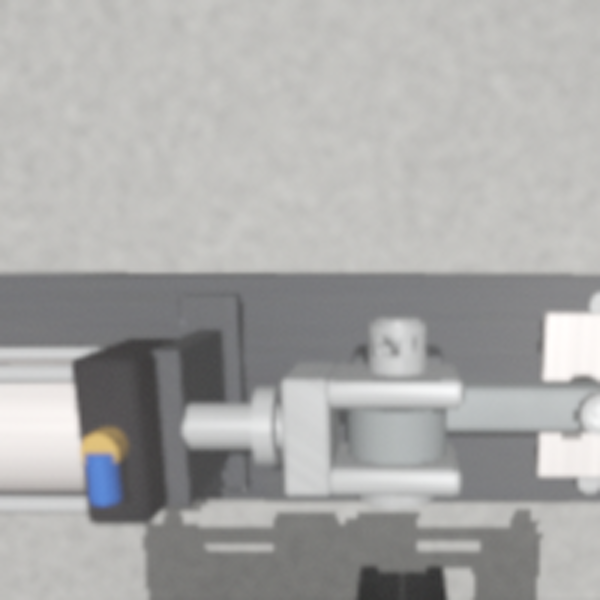

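The pin is home with its free end showing, and the hole's dark mouth is near (393,346) in the crop. Next I'll measure it.

```bash
python3 - <<'E'
from h import *
w=load("pics/wrist2"); f=lambda u,v,z: np.round(onz(w,u/3+120,v/3+30,z),4)
g=cv2.cvtColor(w["color"],cv2.COLOR_BGR2GRAY)
print(g[134:158,240:266])
for n,a in dict(pinl=(370,350,.08),pinr=(426,350,.08),end=(398,320,.088),endmid=(398,318,.08),cheek=(398,380,.1),cheek2=(398,489,.1),forkL=(284,430,.1),forkR=(460,430,.1),mouth=(393,346,.0895),plateT=(250,273,.01),plateB=(250,500,.01)).items(): print(n,f(*a))
E
```

```text
[[125 124 124 124 124 125 126 126 126 127 127 127 126 128 128 128 128 128
  128 127 125 126 126 126 125 125]
 [124 123 124 125 126 129 134 138 138 137 138 139 140 140 140 140 138 138
  136 133 128 126 126 125 126 125]
 [124 124 126 129 132 143 152 158 162 162 164 169 173 171 169 166 163 162
  160 152 137 131 127 126 125 125]
 [124 124 127 136 145 158 165 174 180 184 189 198 205 201 194 189 184 182
  177 170 153 141 131 128 128 127]
 [124 123 129 144 157 167 174 182 189 195 203 212 220 216 208 201 196 190
  186 180 169 154 134 128 129 129]
 [123 123 129 149 166 176 184 189 195 201 207 214 218 219 213 208 201 197
  192 187 177 161 137 128 128 126]
 [124 124 130 150 168 178 186 192 196 201 207 213 218 219 215 208 204 199
  194 188 179 162 137 127 127 127]
 [124 125 130 148 167 177 186 186 187 194 202 211 217 218 213 208 203 194
  189 185 177 160 137 127 128 127]
 [124 125 128 145 165 179 187 180 171 178 191 204 212 212 211 207 202 188
  180 183 178 159 135 128 127 126]
 [123 122 127 142 162 179 186 177 157 157 173 190 201 204 208 206 200 182
  172 181 177 158 136 127 127 127]
 [116 114 
[... 1135 characters left out ...]
99 195 193 190 184
  179 172 160 152 145 145 146 145]
 [144 145 144 146 146 150 156 158 161 169 171 173 175 174 172 170 167 162
  159 154 150 147 145 145 146 145]
 [158 158 158 157 154 154 155 156 156 158 159 159 160 160 159 158 158 157
  156 154 154 154 154 155 154 154]
 [192 192 193 192 191 190 191 191 190 190 190 191 192 191 192 191 190 192
  192 192 191 192 192 191 191 192]]
pinl [0.4845 0.1451 0.08  ]
pinr [0.4653 0.1452 0.08  ]
end [0.4748 0.1343 0.088 ]
endmid [0.4748 0.1343 0.08  ]
cheek [0.4749 0.1522 0.1   ]
cheek2 [0.4751 0.1888 0.1   ]
forkL [0.5123 0.1684 0.1   ]
forkR [0.4547 0.1687 0.1   ]
mouth [0.4765 0.1426 0.0895]
plateT [0.5372 0.1217 0.01  ]
plateB [0.5431 0.2219 0.01  ]
```

Call:
drive_tool:
  series:
    - [0.5,-0.05,0,0]
    - [1,-0.1,0,0]
    - [1,-0.1,0,0]
  fingers: 40

```text
time_s: 6.5
tcp_pos: [0.4867, 0.068, 0.2617]
ee_rot: [[-0.007, -1.0, -0.001], [-1.0, 0.007, -0.001], [0.001, 0.001, -1.0]]
wrist_force: [0.2, 1.0, -0.2]
gripper_width: 0.264
```

Call:
drive_tool:
  series:
    - [0.5,-0.05,0,0]
    - [1,-0.1,0,0]
    - [1,-0.1,0,0]

```text
time_s: 6.88
tcp_pos: [0.4988, -0.0516, 0.2617]
ee_rot: [[-0.007, -1.0, -0.001], [-1.0, 0.007, -0.001], [0.001, 0.001, -1.0]]
wrist_force: [0.3, 0.0, -1.1]
gripper_width: 0.454
```

Call:
drive_tool:
  series:
    - [0.5,-0.05,0,0]
    - [1,-0.1,0,0]
    - [1,-0.1,0,0]

```text
time_s: 7.25
tcp_pos: [0.5107, -0.1712, 0.2614]
ee_rot: [[-0.006, -1.0, -0.001], [-1.0, 0.006, -0.0], [0.0, 0.001, -1.0]]
wrist_force: [-0.0, 0.4, -0.1]
gripper_width: 0.458
```

Call:
drive_tool:
  series:
    - [0.12,-0.16,0,-0.707]
    - [0.12,-0.16,0,-0.707]
    - [0.12,-0.16,0,-0.707]
    - [0.12,-0.16,0,-0.707]
    - [0.12,-0.16,0,-0.707]
    - [0.12,-0.16,0,-0.707]
    - [0.12,-0.16,0,-0.707]
    - [0.12,-0.16,0,-0.707]
    - [0.12,-0.16,0,-0.707]
    - [0.12,-0.16,0,-0.707]

```text
time_s: 8.5
tcp_pos: [0.5295, -0.1829, 0.2621]
ee_rot: [[0.987, -0.159, -0.0], [-0.159, -0.987, 0.0], [-0.0, -0.0, -1.0]]
wrist_force: [-0.9, -0.6, 0.5]
gripper_width: 0.46
```

```bash
python3 - <<'E'
from h import *
s=telemetry.sense();print({k:np.round(s[k],4).tolist() for k in ["time_s","joints","tcp_pos","ee_rot","wrist_force"]})
c=snap("wrist","pics/wrist3")
cv2.imwrite("pics/e.png",cv2.resize(c["color"],(800,600),interpolation=cv2.INTER_CUBIC))
E
```

```text
{'time_s': 8.5, 'joints': [-2.4824, 17.1334, -11.408, -0.0039, -61.4703, 83.3464], 'tcp_pos': [0.5295, -0.1829, 0.2621], 'ee_rot': [[0.9873, -0.1588, -0.0002], [-0.1588, -0.9873, 0.0001], [-0.0002, -0.0, -1.0]], 'wrist_force': [-0.9103, -0.5732, 0.5203]}
```

View pics/e.png

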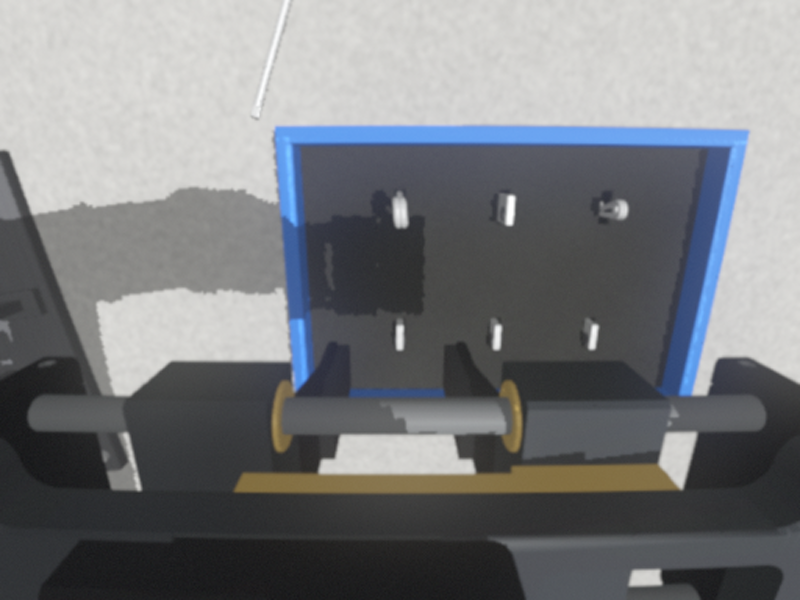

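The large cotter's coil is at (400,210) enlarged, seen edge-on with its plane along the tool's x. The jaws straddle it.

```bash
python3 - <<'E'
from h import *
w=load("pics/wrist3"); g=cv2.cvtColor(w["color"],cv2.COLOR_BGR2GRAY)
m=(g>95).astype(np.uint8); m[:115]=0;m[155:]=0;m[:,:240]=0;m[:,275:]=0
n,l,st,ce=cv2.connectedComponentsWithStats(m); 
for i in range(1,n): print(st[i],ce[i])
i=1+np.argmax(st[1:,4]); x,y,ww,hh,_=st[i]
R=np.array(telemetry.sense()["ee_rot"]); p=np.array(telemetry.sense()["tcp_pos"])
for z in (.093,.1): 
    P=onz(w,*ce[i],z); print(P, "tool",(R.T@(P-p)))
print([onz(w,x+ww/2,v,.093) for v in (y,y+hh)])
t=load("pics/top0");s=load("pics/scene0")
print(tri([ray(w,*ce[i]),ray(s,194.7,134.7)]),tri([ray(w,*ce[i]),ray(t,349.9,168.8)]))
E
```

```text
[251 122  11  24 215] [255.79069767 134.6372093 ]
[ 0.58464757 -0.19406398  0.093     ] tool [0.05631624 0.00195098 0.16913609]
[ 0.58525162 -0.19410616  0.1       ] tool [0.05691794 0.00189652 0.16213597]
[array([ 0.59626698, -0.19659674,  0.093     ]), array([ 0.57374126, -0.19303075,  0.093     ])]
[ 0.5833664  -0.19354055  0.09822895] [ 0.5840438  -0.19475439  0.09296286]
```

Call:
drive_tool:
  series:
    - [0.47,0.016,0.2,0]
    - [0.47,0.016,0.6,0]
    - [0.47,0.016,0.9,0]
    - [0.47,0.016,0.98,0]
    - [0.47,0.016,0.98,0]
    - [0.47,0.016,0.98,0]

```text
time_s: 9.3
tcp_pos: [0.5856, -0.1951, 0.1467]
ee_rot: [[0.987, -0.159, 0.004], [-0.159, -0.987, -0.001], [0.004, 0.0, -1.0]]
wrist_force: [1.4, 0.1, 0.6]
gripper_width: 0.458
```

Call:
drive_tool:
  series:
    - [0,0,0,0]
    - [0,0,0,0]
    - [0,0,0,0]
    - [0,0,0,0]
  fingers: 0

```text
time_s: 9.8
tcp_pos: [0.5845, -0.1951, 0.1448]
ee_rot: [[0.987, -0.159, 0.0], [-0.159, -0.987, -0.0], [0.0, 0.0, -1.0]]
wrist_force: [0.2, -0.5, 1.5]
gripper_width: 0.11
```

Call:
drive_tool:
  series:
    - [0,0,0,0]
    - [0,0,0,0]

```text
time_s: 10.05
tcp_pos: [0.5845, -0.1951, 0.1448]
ee_rot: [[0.987, -0.159, 0.0], [-0.159, -0.987, -0.0], [0.0, 0.0, -1.0]]
wrist_force: [0.3, 0.8, 0.8]
gripper_width: 0.111
```

Call:
drive_tool:
  series:
    - [0,0,-0.1,0]
    - [0,0,-0.3,0]
    - [0,0,-0.6,0]
    - [0,0,-1,0]
    - [0,0,-1,0]

```text
time_s: 10.68
tcp_pos: [0.5864, -0.1955, 0.2704]
ee_rot: [[0.987, -0.158, 0.011], [-0.158, -0.987, -0.002], [0.011, 0.0, -1.0]]
wrist_force: [-0.4, 0.2, -0.7]
gripper_width: 0.113
```

Call:
drive_tool:
  series:
    - [-0.2,-0.4,0,0]
    - [-0.45,-0.88,0,0]
    - [-0.45,-0.88,0,0]

```text
time_s: 11.05
tcp_pos: [0.5465, -0.0793, 0.2648]
ee_rot: [[0.988, -0.155, -0.001], [-0.155, -0.988, 0.001], [-0.001, -0.001, -1.0]]
wrist_force: [0.8, -1.5, -0.3]
gripper_width: 0.11
```

Call:
drive_tool:
  series:
    - [-0.2,-0.4,0,0]
    - [-0.45,-0.88,0,0]
    - [-0.45,-0.88,0,0]

```text
time_s: 11.42
tcp_pos: [0.5106, 0.033, 0.2647]
ee_rot: [[0.988, -0.155, -0.0], [-0.155, -0.988, 0.0], [-0.0, -0.0, -1.0]]
wrist_force: [0.0, 0.0, -0.8]
gripper_width: 0.108
```

Call:
drive_tool:
  series:
    - [-0.2,-0.4,0,-0.077]
    - [-0.45,-0.88,0,-0.077]
    - [-0.45,-0.88,0,-0.077]
    - [-0.45,-0.88,0,-0.077]

```text
time_s: 11.92
tcp_pos: [0.4753, 0.1429, 0.2645]
ee_rot: [[1.0, -0.006, -0.0], [-0.006, -1.0, -0.001], [-0.0, 0.001, -1.0]]
wrist_force: [0.9, -0.2, -0.9]
gripper_width: 0.111
```

```bash
python3 - <<'E'
from h import *
s=telemetry.sense();print({k:np.round(s[k],4).tolist() for k in ["time_s","joints","tcp_pos","ee_rot","wrist_force","gripper_width"]})
c=snap("wrist","pics/wrist4"); d=snap("scene","pics/scene4"); u,v=map(int,proj(d,np.array(s["tcp_pos"])-[0,0,.1])); print(u,v)
print("coil/tip/pin px",proj(c,np.array(s["tcp_pos"])-[0,0,.051]),proj(c,np.array(s["tcp_pos"])-[0,0,.137]),proj(c,[.475,.143,.09]))
a=cv2.resize(c["color"][60:300,136:376],(500,500),interpolation=cv2.INTER_CUBIC)
b=cv2.resize(d["color"][v-50:v+50,u-30:u+30],(300,500),interpolation=cv2.INTER_CUBIC)
cv2.imwrite("pics/f.png",np.hstack([a,b]))
E
```

```text
{'time_s': 11.925, 'joints': [35.529, 10.8732, -19.6338, 0.0143, -59.5259, 54.1093], 'tcp_pos': [0.4753, 0.1429, 0.2645], 'ee_rot': [[1.0, -0.0062, -0.0003], [-0.0062, -1.0, -0.0005], [-0.0003, 0.0005, -1.0]], 'wrist_force': [0.9006, -0.2015, -0.8866], 'gripper_width': 0.1108}
297 172
coil/tip/pin px (np.float64(253.432997474289), np.float64(247.34607242419287)) (np.float64(253.4553130055226), np.float64(200.608606637023)) (np.float64(253.41346587246963), np.float64(189.14488201851577))
```

View pics/f.png

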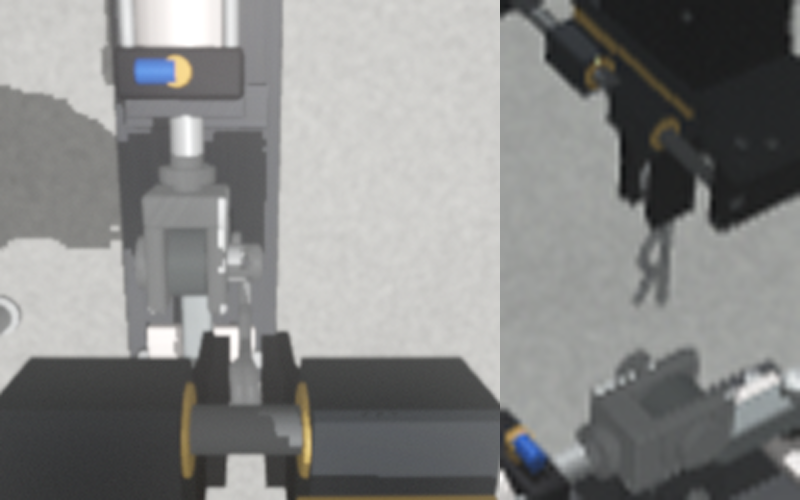

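The scene view shows the straight leg on the robot side (-x) and the bow towards the cylinder, with the cotter hanging straight. Next I'll place the tip just above the pin and compare its y in the wrist view.

Call:
drive_tool:
  series:
    - [0.04,0,0.1,0]
    - [0.08,0,0.2,0]
    - [0.08,0,0.2,0]
    - [0.08,0,0.2,0]

```text
time_s: 12.52
tcp_pos: [0.4847, 0.1433, 0.2404]
ee_rot: [[1.0, -0.006, -0.0], [-0.006, -1.0, -0.0], [-0.0, 0.0, -1.0]]
wrist_force: [-0.3, 0.3, -0.8]
gripper_width: 0.114
```

```bash
python3 - <<'E'
from h import *
s=telemetry.sense();print({k:np.round(s[k],4).tolist() for k in ["time_s","tcp_pos","ee_rot","wrist_force"]})
c=snap("wrist","pics/wrist5"); d=snap("scene","pics/scene5"); p=np.array(s["tcp_pos"])
for n,q in dict(coil=p-[0,0,.051],tip=p-[.007,0,.137],bow=p+[.011,0,-.1285],mouth=[.478,.143,.0895],end=[.475,.135,.08],cheek=[.475,.1525,.08]).items(): print(n,np.round(proj(c,q),1),np.round(proj(d,q),1))
u,v=map(int,proj(d,[.475,.143,.1]))
a=cv2.resize(c["color"][150:270,210:306],(400,500),interpolation=cv2.INTER_CUBIC)
b=cv2.resize(d["color"][v-30:v+30,u-24:u+24],(400,500),interpolation=cv2.INTER_CUBIC); print(u,v)
cv2.imwrite("pics/g.png",np.hstack([a,b]))
E
```

```text
{'time_s': 12.525, 'tcp_pos': [0.4847, 0.1433, 0.2404], 'ee_rot': [[1.0, -0.0061, -0.0003], [-0.0061, -1.0, -0.0005], [-0.0003, 0.0005, -1.0]], 'wrist_force': [-0.2899, 0.3208, -0.835]}
coil [253.4 247.3] [294.6 166.6]
tip [253.5 207.8] [294.9 191.2]
bow [253.4 191.8] [289.1 191.7]
mouth [253.8 202.5] [294.4 195. ]
end [261.8 202.1] [293.3 195.1]
cheek [244.3 202.2] [297.5 199.5]
295 191
```

View pics/g.png

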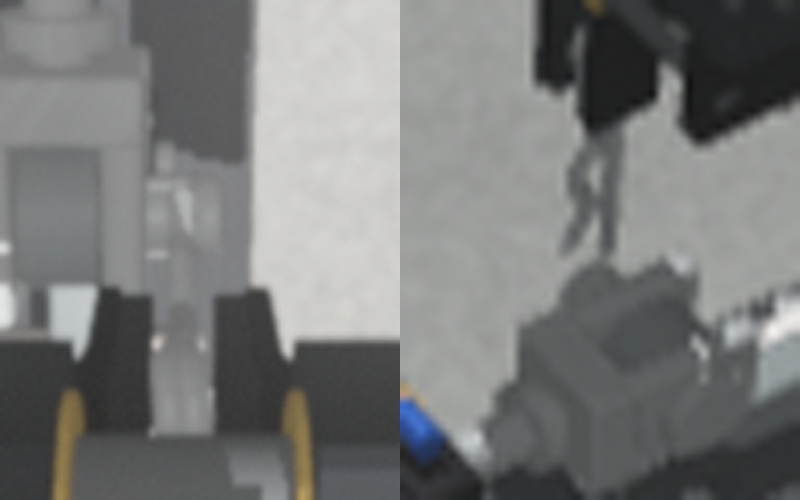

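Call:
drive_tool:
  series:
    - [0,0.003,0.04,0]
    - [0,0.003,0.08,0]
    - [0,0.003,0.09,0]
    - [0,0.003,0.1,0]
    - [0,0.003,0.1,0]

```text
time_s: 13.25
tcp_pos: [0.4845, 0.1431, 0.2286]
ee_rot: [[1.0, -0.006, -0.0], [-0.006, -1.0, -0.0], [-0.0, 0.0, -1.0]]
wrist_force: [0.5, 0.2, -1.1]
gripper_width: 0.111
```

Call:
drive_tool:
  series:
    - [0,0,0.005,0]
    - [0,0,0.01,0]
    - [0,0,0.015,0]
    - [0,0,0.015,0]

```text
time_s: 13.75
tcp_pos: [0.4848, 0.1432, 0.2274]
ee_rot: [[1.0, -0.006, 0.001], [-0.006, -1.0, 0.0], [0.001, -0.0, -1.0]]
wrist_force: [0.2, -0.6, 2.8]
gripper_width: 0.109
```

Call:
drive_tool:
  series:
    - [0,0,0.005,0]
    - [0,0,0.01,0]
    - [0,0,0.01,0]

```text
time_s: 14.12
tcp_pos: [0.4852, 0.1433, 0.2269]
ee_rot: [[1.0, -0.005, 0.002], [-0.005, -1.0, 0.0], [0.002, -0.0, -1.0]]
wrist_force: [-1.2, -0.9, 6.6]
gripper_width: 0.109
```

Call:
drive_tool:
  series:
    - [0.004,0,-0.006,0]
    - [0.008,0,-0.006,0]
    - [0.008,0,-0.006,0]

```text
time_s: 14.5
tcp_pos: [0.4857, 0.1432, 0.2269]
ee_rot: [[1.0, -0.006, 0.001], [-0.006, -1.0, 0.0], [0.001, -0.0, -1.0]]
wrist_force: [-1.5, -0.4, 4.7]
gripper_width: 0.112
```

Call:
drive_tool:
  series:
    - [0.004,0,0,0]
    - [0.008,0,0,0]
    - [0.008,0,0,0]

```text
time_s: 14.88
tcp_pos: [0.4866, 0.1431, 0.2268]
ee_rot: [[1.0, -0.006, 0.001], [-0.006, -1.0, 0.0], [0.001, -0.0, -1.0]]
wrist_force: [-1.2, -0.6, 5.4]
gripper_width: 0.111
```

Call:
drive_tool:
  series:
    - [0.004,0,0,0]
    - [0.008,0,0,0]
    - [0.008,0,0,0]

```text
time_s: 15.25
tcp_pos: [0.4872, 0.1431, 0.2259]
ee_rot: [[1.0, -0.006, -0.001], [-0.006, -1.0, 0.0], [-0.001, -0.0, -1.0]]
wrist_force: [0.5, 0.4, -0.2]
gripper_width: 0.114
```

Call:
drive_tool:
  series:
    - [0,0,0.005,0]
    - [0,0,0.01,0]
    - [0,0,0.01,0]

```text
time_s: 15.62
tcp_pos: [0.4873, 0.143, 0.2248]
ee_rot: [[1.0, -0.006, -0.0], [-0.006, -1.0, -0.0], [-0.0, 0.0, -1.0]]
wrist_force: [-0.3, -0.4, -0.2]
gripper_width: 0.11
```

Call:
drive_tool:
  series:
    - [0,0,0.005,0]
    - [0,0,0.01,0]
    - [0,0,0.01,0]

```text
time_s: 16.0
tcp_pos: [0.4873, 0.143, 0.2238]
ee_rot: [[1.0, -0.006, -0.0], [-0.006, -1.0, -0.0], [-0.0, 0.0, -1.0]]
wrist_force: [0.6, 0.1, -1.2]
gripper_width: 0.109
```

Call:
drive_tool:
  series:
    - [0,0,0.005,0]
    - [0,0,0.01,0]
    - [0,0,0.01,0]

```text
time_s: 16.38
tcp_pos: [0.4873, 0.143, 0.2227]
ee_rot: [[1.0, -0.006, -0.0], [-0.006, -1.0, -0.0], [-0.0, 0.0, -1.0]]
wrist_force: [-0.2, -0.7, -0.3]
gripper_width: 0.112
```

Call:
drive_tool:
  series:
    - [0,0,0.005,0]
    - [0,0,0.01,0]
    - [0,0,0.01,0]

```text
time_s: 16.75
tcp_pos: [0.4873, 0.143, 0.2215]
ee_rot: [[1.0, -0.006, -0.0], [-0.006, -1.0, -0.0], [-0.0, 0.0, -1.0]]
wrist_force: [0.5, -0.6, -0.3]
gripper_width: 0.11
```

Call:
drive_tool:
  series:
    - [-0.004,0,0,0]
    - [-0.008,0,0,0]
    - [-0.012,0,0,0]
    - [-0.012,0,0,0]

```text
time_s: 17.25
tcp_pos: [0.4862, 0.1432, 0.2217]
ee_rot: [[1.0, -0.006, 0.001], [-0.006, -1.0, 0.0], [0.001, -0.0, -1.0]]
wrist_force: [1.8, -1.0, -0.2]
gripper_width: 0.109
```

Call:
drive_tool:
  series:
    - [-0.004,0,0,0]
    - [-0.008,0,0,0]
    - [-0.012,0,0,0]
    - [-0.012,0,0,0]

```text
time_s: 17.75
tcp_pos: [0.4847, 0.1432, 0.2218]
ee_rot: [[1.0, -0.006, 0.001], [-0.006, -1.0, 0.0], [0.001, -0.0, -1.0]]
wrist_force: [2.5, -1.5, -0.4]
gripper_width: 0.106
```

Call:
drive_tool:
  series:
    - [-0.004,0,0.004,0]
    - [-0.008,0,0.008,0]
    - [-0.008,0,0.012,0]
    - [-0.008,0,0.016,0]

```text
time_s: 18.25
tcp_pos: [0.4836, 0.1431, 0.2196]
ee_rot: [[1.0, -0.006, 0.0], [-0.006, -1.0, 0.0], [0.0, -0.0, -1.0]]
wrist_force: [3.0, -0.0, 0.6]
gripper_width: 0.105
```

Call:
drive_tool:
  series:
    - [-0.004,0,0.004,0]
    - [-0.008,0,0.008,0]
    - [-0.008,0,0.012,0]
    - [-0.008,0,0.016,0]

```text
time_s: 18.75
tcp_pos: [0.4826, 0.1431, 0.2177]
ee_rot: [[1.0, -0.006, -0.0], [-0.006, -1.0, -0.0], [-0.0, 0.0, -1.0]]
wrist_force: [3.8, -1.0, -0.0]
gripper_width: 0.111
```

Call:
drive_tool:
  series:
    - [0,0,0.008,0]
    - [0,0,0.016,0]
    - [0,0,0.024,0]
    - [0,0,0.024,0]

```text
time_s: 19.25
tcp_pos: [0.4825, 0.1431, 0.2146]
ee_rot: [[1.0, -0.006, -0.0], [-0.006, -1.0, -0.0], [-0.0, 0.0, -1.0]]
wrist_force: [3.4, -1.4, -1.3]
gripper_width: 0.112
```

Call:
drive_tool:
  series:
    - [-0.004,0,0.008,0]
    - [-0.004,0,0.016,0]
    - [-0.004,0,0.024,0]
    - [-0.004,0,0.024,0]

```text
time_s: 19.75
tcp_pos: [0.482, 0.1431, 0.2118]
ee_rot: [[1.0, -0.006, -0.0], [-0.006, -1.0, -0.0], [-0.0, 0.0, -1.0]]
wrist_force: [3.7, -0.8, -1.0]
gripper_width: 0.113
```

Call:
drive_tool:
  series:
    - [0,0,0.008,0]
    - [0,0,0.016,0]
    - [0,0,0.024,0]
    - [0,0,0.032,0]
    - [0,0,0.032,0]

```text
time_s: 20.38
tcp_pos: [0.4821, 0.1431, 0.208]
ee_rot: [[1.0, -0.006, -0.0], [-0.006, -1.0, -0.0], [-0.0, 0.0, -1.0]]
wrist_force: [3.0, -0.7, -0.5]
gripper_width: 0.107
```

Call:
drive_tool:
  series:
    - [-0.004,0,0.008,0]
    - [-0.004,0,0.016,0]
    - [-0.004,0,0.024,0]
    - [-0.004,0,0.032,0]
    - [-0.004,0,0.032,0]

```text
time_s: 21.0
tcp_pos: [0.4818, 0.1432, 0.2044]
ee_rot: [[1.0, -0.006, 0.0], [-0.006, -1.0, 0.0], [0.0, -0.0, -1.0]]
wrist_force: [4.1, -0.2, 0.7]
gripper_width: 0.109
```

Call:
drive_tool:
  series:
    - [0.003,0,0.008,0]
    - [0.003,0,0.016,0]
    - [0.003,0,0.024,0]
    - [0.003,0,0.032,0]
    - [0.003,0,0.032,0]

```text
time_s: 21.62
tcp_pos: [0.4823, 0.1432, 0.2006]
ee_rot: [[1.0, -0.006, 0.001], [-0.006, -1.0, 0.0], [0.001, -0.0, -1.0]]
wrist_force: [4.0, -2.4, 4.0]
gripper_width: 0.106
```

Call:
drive_tool:
  series:
    - [0,0,0.008,0]
    - [0,0,0.016,0]
    - [0,0,0.024,0]
    - [0,0,0.024,0]

```text
time_s: 22.12
tcp_pos: [0.4821, 0.1432, 0.1975]
ee_rot: [[1.0, -0.006, 0.0], [-0.006, -1.0, 0.0], [0.0, -0.0, -1.0]]
wrist_force: [4.7, -0.7, 2.2]
gripper_width: 0.109
```

Call:
drive_tool:
  series:
    - [0,0,0.008,0]
    - [0,0,0.016,0]
    - [0,0,0.024,0]
    - [0,0,0.024,0]

```text
time_s: 22.62
tcp_pos: [0.4817, 0.1431, 0.1942]
ee_rot: [[1.0, -0.006, -0.001], [-0.006, -1.0, 0.0], [-0.001, -0.0, -1.0]]
wrist_force: [4.9, -1.0, 1.1]
gripper_width: 0.108
```

Call:
drive_tool:
  series:
    - [0,0,0.008,0]
    - [0,0,0.016,0]
    - [0,0,0.024,0]
    - [0,0,0.024,0]

```text
time_s: 23.12
tcp_pos: [0.4815, 0.143, 0.1911]
ee_rot: [[1.0, -0.006, -0.001], [-0.006, -1.0, -0.0], [-0.001, 0.0, -1.0]]
wrist_force: [3.9, -0.4, -2.5]
gripper_width: 0.109
```

Call:
drive_tool:
  series:
    - [0,0,0.008,0]
    - [0,0,0.016,0]
    - [0,0,0.016,0]

```text
time_s: 23.5
tcp_pos: [0.4817, 0.143, 0.1894]
ee_rot: [[1.0, -0.006, -0.001], [-0.006, -1.0, -0.0], [-0.001, 0.0, -1.0]]
wrist_force: [3.6, 0.5, -2.3]
gripper_width: 0.112
```

Call:
drive_tool:
  series:
    - [0,0,0.008,0]
    - [0,0,0.016,0]
    - [0,0,0.024,0]
    - [0,0,0.024,0]

```text
time_s: 24.0
tcp_pos: [0.4817, 0.143, 0.1865]
ee_rot: [[1.0, -0.006, -0.001], [-0.006, -1.0, -0.0], [-0.001, 0.0, -1.0]]
wrist_force: [3.9, -0.4, -5.2]
gripper_width: 0.113
```

Call:
drive_tool:
  series:
    - [0,0,0.008,0]
    - [0,0,0.016,0]
    - [0,0,0.024,0]
    - [0,0,0.024,0]

```text
time_s: 24.5
tcp_pos: [0.4816, 0.143, 0.1839]
ee_rot: [[1.0, -0.006, -0.001], [-0.006, -1.0, -0.0], [-0.001, 0.0, -1.0]]
wrist_force: [2.5, -0.4, -2.6]
gripper_width: 0.115
```

Call:
drive_tool:
  series:
    - [0,0,0.008,0]
    - [0,0,0.014,0]
    - [0,0,0.014,0]

```text
time_s: 24.88
tcp_pos: [0.4816, 0.143, 0.1823]
ee_rot: [[1.0, -0.006, -0.001], [-0.006, -1.0, -0.0], [-0.001, 0.0, -1.0]]
wrist_force: [1.4, -0.5, -2.2]
gripper_width: 0.113
```

Call:
drive_tool:
  series:
    - [0,0,0.006,0]
    - [0,0,0.006,0]

```text
time_s: 25.12
tcp_pos: [0.4818, 0.143, 0.1817]
ee_rot: [[1.0, -0.006, -0.001], [-0.006, -1.0, -0.0], [-0.001, 0.0, -1.0]]
wrist_force: [1.8, 0.4, -1.0]
gripper_width: 0.114
```

Call:
drive_tool:
  series:
    - [0,0,0.005,0]
    - [0,0,0.005,0]

```text
time_s: 25.38
tcp_pos: [0.482, 0.1431, 0.1813]
ee_rot: [[1.0, -0.006, 0.0], [-0.006, -1.0, -0.0], [0.0, 0.0, -1.0]]
wrist_force: [0.8, -0.4, -0.3]
gripper_width: 0.108
```

Call:
drive_tool:
  series:
    - [0,0,0,0]
    - [0,0,0,0]
    - [0,0,0,0]
    - [0,0,0,0]
  fingers: 40

```text
time_s: 25.88
tcp_pos: [0.4819, 0.1431, 0.1811]
ee_rot: [[1.0, -0.006, -0.0], [-0.006, -1.0, -0.0], [-0.0, 0.0, -1.0]]
wrist_force: [0.9, 0.1, -0.1]
gripper_width: 0.433
```

Call:
drive_tool:
  series:
    - [0,0,-0.1,0]
    - [0,0,-0.4,0]
    - [0,0,-0.8,0]
    - [-0.3,0,-0.9,0]
    - [-0.5,0,-0.9,0]
    - [-0.5,0,-0.9,0]

```text
time_s: 26.62
tcp_pos: [0.421, 0.1433, 0.2905]
ee_rot: [[1.0, -0.004, 0.002], [-0.004, -1.0, 0.002], [0.002, -0.002, -1.0]]
wrist_force: [0.9, -0.1, 0.5]
gripper_width: 0.46
```

```bash
python3 - <<'E'
from h import *
s=telemetry.sense();print({k:np.round(s[k],4).tolist() for k in ["time_s","tcp_pos","wrist_force"]})
c=snap("wrist","pics/wrist6"); d=snap("scene","pics/scene6")
for n,q in dict(coil=[.482,.143,.13],tip=[.475,.143,.044],hole=[.475,.143,.08],head=[.475,.1985,.08],cheekp=[.475,.1925,.08],end=[.475,.135,.08]).items(): print(n,np.round(proj(c,q),1),np.round(proj(d,q),1))
u,v=map(int,proj(c,[.475,.16,.1])); u2,v2=map(int,proj(d,[.475,.16,.1])); print(u,v,u2,v2)
a=cv2.resize(c["color"][v-60:v+60,u-48:u+48],(400,500),interpolation=cv2.INTER_CUBIC)
b=cv2.resize(d["color"][v2-30:v2+30,u2-24:u2+24],(400,500),interpolation=cv2.INTER_CUBIC)
cv2.imwrite("pics/i.png",np.hstack([a,b]))
E
```

```text
{'time_s': 26.625, 'tcp_pos': [0.421, 0.1433, 0.2905], 'wrist_force': [0.8973, -0.0948, 0.4514]}
coil [253.8 130.5] [294.  184.2]
tip [253.9 131.4] [294.4 206.7]
hole [253.8 133.8] [295.2 197.1]
head [204.3 134.1] [308.8 211.3]
cheekp [209.6 134. ] [307.3 209.8]
end [261.  133.7] [293.3 195.1]
237 135 299 195
```

View pics/i.png

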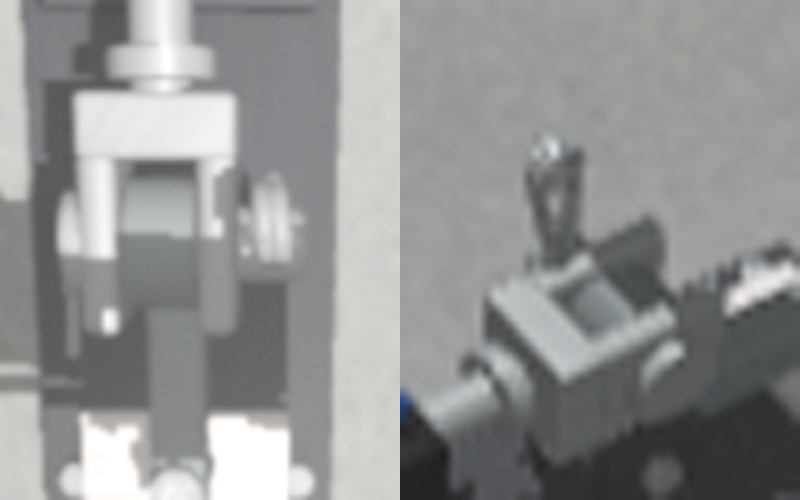

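The cotter stands upright on the pin. Its coil is at scene (293,183), against (294,184) predicted for home. The pin head sits flush on the cheek in the wrist view at crop (58–80, 230), and the gripper is clear. I'm handing in.

```bash
python3 -c "
from h import *
print(order.finish_job())"
```

```text
the job is handed in; nothing more can be done
None
```

The joint is locked and the job is handed in, at 26.6 s on the robot's clock.

- **Pin:** I pushed it in by its head until it stopped. The force rose from about 6 N to about 19 N with almost no further travel. It moved in about 16 mm, and in the last wrist picture the head sits flush on the fork.
- **Cotter:** I took the large one from the foam and found the hole by feel. The tip dropped in about 2.5 mm towards the cylinder from first contact. I rocked the pin upright with 2–4 N sideways, then fed the leg down. The push rose to about 4 N, then went negative as the bow snapped round the pin. It was close to zero at the home height, where I let go.
- **Last checks:** The cotter stands upright, its coil within about 1 pixel of the predicted home position in the scene view. The gripper is clear and the wrist force is near zero. The largest force I read between cotter and station was about 7 N.
- **Disagreements:** The hole's position along the pin came out 1.2 mm apart by push contact and by camera (143.8 and 142.6 mm). I used 143 mm, and the leg went in. The camera put the hole's lean at about 18 degrees; the tip found the mouth a little further over.
- **Not checked:** I could not measure how far the bow is bent open, so the snap is judged from the forces and the pictures. I did not re-check the other parts and tools afterwards; nothing I felt or saw suggests they were touched.

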